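# Change the keyhole rack over to shelf brackets

## Robot

A 6-joint arm with a two-finger parallel gripper is mounted at the origin on the work surface. World frame = base frame: x ahead of the robot, y to its left, z up, the work surface at z = 0. Lengths are in m, angles in rad, forces in N, time in s.
With the tool pointing down it reaches from about 0.3 to 0.775 m from the base axis. Payload 14.6 kg.
Tool frame: the origin (TCP) lies on the mounting face of the last link; the fingertips stand 199 mm ahead of it and the grasp point (between the pads) lies 180 mm ahead of it; z points along the fingers, y is the line along which they close (so a half turn about z gives the same grasp; the last joint's range is limited). The gripper opens to 94 mm and grips with 3 to 60 N. Pads are 16 mm wide; open, the fingers measure 119 mm over their backs; the gripper's body (75 mm by 177 mm) begins 78 mm behind the grasp point.
Start: joints at [1.276, 0.3, 1.521, -0, 1.321, -0.067], TCP at [0.124, 0.536, 0.405] pointing down, gripper open.
Joint ranges: [-3.03, 3.03], [-0.79, 2.21], [0.23, 2.52], [-1.04, 4.18], [0, 3.07], [-2.55, 2.55]. Speed limits (rad/s): [2.22, 2.22, 2.57, 3.14, 3.14, 3.14].

## Interface

Orientations are given as [roll, pitch, yaw] about the fixed x, y, z axes, in that order (R = Rz(yaw) Ry(pitch) Rx(roll)).
In Python, from station import telemetry, cams, workorder, finder gives the robot as it stands.
- The arm moves only by the tool jog_arm, never from a script. Its argument "rows" is a list of rows, each an object with "gripper": the finger opening in m, from 0 to 0.094; "slide": the shift along the tool's x, y, z in m, a list of three; "spin": the turn about the tool's z in rad. In form: [{"gripper": gripper, "slide": [tx, ty, tz], "spin": spin}, ...]. A call has 1 to 8 rows; each row is the pose to reach, as a shift and turn from the pose commanded when the call began, along the tool's axes at that moment; what a row does not reach only later rows make up. A row lasts 1/10 s, in which the tool goes at most 50 mm and 8.59 degrees, less where a joint would pass 70% of its speed; a pose out of reach is approached as far as the arm can. A call with a gripper value outside its range is refused whole. The fingers move at their own pace and stop on an object; "squeeze" is the grip in N (left out, the last holds). Time passes only in rows, so rows that repeat a pose let the fingers close. It gives the time, the measured TCP pose, the force, the opening and the grip force at its end, in the units of the state.
- telemetry.get_obs(): the state, without advancing time (a new reading comes with each control period).
- cams.camera(name): name is "scene" or "top" or "wrist"; returns (picture, depth): 400x640x3 uint8, red, green, blue; 400x640 float32, m along the optical axis (not along the pixel's ray), 0 where there is no reading.
- cams.camera_info(name): a dict with "camera_matrix" (3x3 intrinsics, pixels), "k1" (the pictures are not rectified: a ray, as slopes to the right and down, at radius r is drawn at 1 + k1 r^2 times it, then the intrinsics apply), "R" (3x3) and "t" (3): a world point X has camera coordinates R X + t; the wrist camera has in their place "tool_from_camera" (4x4, takes a point from camera to tool coordinates, whose origin is the TCP and whose axes are the flange's). Camera axes: x right, y down, z forward; pixel columns grow to the right and rows downward; lengths in m; the calibration is good to about 2 mm. A picture is of the moment at which its call begins: read the wrist's pose just before it. camera_info takes no time and is no camera call.
- workorder.hand_in(): hands the job in; it is judged then, once.
Trained networks look in the newest picture that a camera, given by its name, has taken for a name from the list of things; names that differ only in an ending like _2 or _b are one class to them, and where a whole thing is asked for, a point or a joint stands for the part that bears it (a point fixed in the world has none). Each returns a list of dicts, best first, with "confidence" (0 to 1); they miss things now and then, are a little off and sometimes report something else, mostly with a low value. They report only what shows in the picture. A call takes as long as a camera call. They do not tell look-alikes from the thing itself.
- finder.find_in(target, camera): "point" ([x, y, z] in m, in world coordinates, good to about 4 mm: the middle of the surface that is visible of it).
- finder.masks_of(target, camera): "region" (400x640 bool, what is visible of it).
The state is a dict: "time_s": time; "qpos": joint angles; "joint_vel": joint speeds; "tau": joint torques, N m; "ee_pos": TCP position; "eef_rot": TCP orientation; "force": force on the tool from outside, world axes, zero at the start; "moment": the same for the moment, N m; "grip_width": finger opening in m; "grip_force": force on a finger pad.
Only numpy, scipy, OpenCV 4.12 (cv2) and the standard library are available. Lean on these libraries where they do the work, as an engineer would, in place of code of your own. Each camera call takes 0.05 s, during which the arm holds its last target. There are 200 camera calls.

## Task

Change the rack over for a solar session so that it carries shelves only: take every two-pronged fork bracket that hangs on the board off its screw and stand it upright on the black rubber mat, and hang every flat-shelf bracket that stands on the bench on a free screw, the screw head through its keyhole and the bracket slid down fully home and hanging straight, shelf pointing away from the board. A shelf bracket that already hangs stays where it is, and the other things on the bench are left alone.

Things in the scene. Friction and masses are not known exactly. Their poses are not given: they have to be found in the camera images.
- board: Upright wooden rack board, fixed to the bench, 320 long (y), 18 thick, 140 tall. Origin: bench level, middle of its length, on the front face; +x points straight out of the front face (the screws' side, roughly away from the robot), z up. Four equal steel screws in a row, 80 mm apart, stick out of the face along x.
- screw0 (a point): Screw 0 of the board (board y = -120 mm): point on the screw's axis, 3.75 mm in front of the board's face and 130 mm above the bench, midway in the 7.5 mm gap between face and head. Shank 7 mm across; round head 18 mm across and 4 mm thick, from 7.5 to 11.5 mm off the face.
- screw1 (a point): Screw 1 of the board (board y = -40 mm): point on the screw's axis, 3.75 mm in front of the board's face and 130 mm above the bench, midway in the 7.5 mm gap between face and head. Shank 7 mm across; round head 18 mm across and 4 mm thick, from 7.5 to 11.5 mm off the face.
- screw2 (a point): Screw 2 of the board (board y = 40 mm): point on the screw's axis, 3.75 mm in front of the board's face and 130 mm above the bench, midway in the 7.5 mm gap between face and head. Shank 7 mm across; round head 18 mm across and 4 mm thick, from 7.5 to 11.5 mm off the face.
- screw3 (a point): Screw 3 of the board (board y = 120 mm): point on the screw's axis, 3.75 mm in front of the board's face and 130 mm above the bench, midway in the 7.5 mm gap between face and head. Shank 7 mm across; round head 18 mm across and 4 mm thick, from 7.5 to 11.5 mm off the face.
- fork_a: As shelf_a but with two prongs at its foot, no shelf: each 9 thick, 60 long along +x, tips 24 high, 32 of air between. Same plate, keyhole, tab and origin; can stand on its prongs. Hangs home on a screw at the start if present (three of fork_a, fork_b, fork_c, shelf_d are). When hung its x is the board's x.
- fork_b: As shelf_a but with two prongs at its foot, no shelf: each 9 thick, 60 long along +x, tips 24 high, 32 of air between. Same plate, keyhole, tab and origin; can stand on its prongs. Hangs home on a screw at the start if present (three of fork_a, fork_b, fork_c, shelf_d are). When hung its x is the board's x.
- fork_c: As shelf_a but with two prongs at its foot, no shelf: each 9 thick, 60 long along +x, tips 24 high, 32 of air between. Same plate, keyhole, tab and origin; can stand on its prongs. Hangs home on a screw at the start if present (three of fork_a, fork_b, fork_c, shelf_d are). When hung its x is the board's x.
- shelf_a: Grey steel bracket. Plate 50 wide (y), 5 thick (x), 118 tall; keyhole: entry hole 26 across centred 55 up, slot 11 wide above it, closed at 76.5. Top 28 mm is a grip tab 10 thick (x -2.5 to +7.5). At its foot a full-width shelf 60 long, lip 12 high. Origin: underside of the plate, mid-plane; +x the way the shelf points. On the bench; 2 or 3 of shelf_a, _b, _c are present.
- shelf_b: Same bracket as shelf_a. On the bench; 2 or 3 of shelf_a, _b, _c are present.
- shelf_c: Same bracket as shelf_a. On the bench; 2 or 3 of shelf_a, _b, _c are present.
- shelf_d: Same bracket as shelf_a. If present it already hangs home on a screw at the start and stays there.
- shelf_a_seat (a point): Point of shelf_a on the plate's mid-plane, 73 mm above its origin: where the axis of the screw's shank lies when the bracket is fully down (shank against the slot's closed top). Meets the screw's point when hung home; the plate has about 1 mm play each way.
- shelf_b_seat (a point): Point of shelf_b on the plate's mid-plane, 73 mm above its origin: where the axis of the screw's shank lies when the bracket is fully down (shank against the slot's closed top). Meets the screw's point when hung home; the plate has about 1 mm play each way.
- shelf_c_seat (a point): Point of shelf_c on the plate's mid-plane, 73 mm above its origin: where the axis of the screw's shank lies when the bracket is fully down (shank against the slot's closed top). Meets the screw's point when hung home; the plate has about 1 mm play each way.
- shelf_d_seat (a point): Point of shelf_d on the plate's mid-plane, 73 mm above its origin: where the axis of the screw's shank lies when the bracket is fully down (shank against the slot's closed top). Meets the screw's point when hung home; the plate has about 1 mm play each way.
- mat: Black rubber mat, fixed flat on the bench, 160 (x) by 200 (y), 3 mm thick; origin at the middle of its underside. Forks taken down go here (room for three side by side along y).
- adapter: Bystander: silver two-inch adapter ring, 58 across, 35 high. Leave it alone.
- thumb_knob: Bystander: bronze thumb knob, 24 across, 18 high, in front of the board. Leave it alone.
- filter_cell: Bystander: solar filter cell of smoky glass in a black rim, 76 across, 12 high. Leave it alone.
- lens_cap: Bystander: yellow plastic lens cap, 64 across, 14 high. Leave it alone.
- driver: Bystander: screwdriver lying on the bench. Leave it alone.
- eyepiece: Bystander: black eyepiece jar, 38 across, 60 high. Leave it alone.
- clamp: Bystander: cast iron clamp, fixed, gripping a black drawtube; 110 by 140, 95 high. Origin: middle of its underside.
Things that resemble listed ones, but are neither listed nor needed, are in the scene too. Leave any blue look-alike of the fork_b alone. What is shaped like the fork_a but turquoise is not meant.

How it is judged:
At the end, for the whole second after the job is handed in: Each shelf bracket hangs on a screw, seat point within 6 mm of the screw's point, upright within 0.15 rad, at rest; each fork bracket stands at rest on the mat, upright within 0.1 rad, the foot of its plate over the mat (y: 5 mm or more inside) ((distance between shelf_a_seat and screw0 below 0.006 m or distance between shelf_a_seat and screw1 below 0.006 m or distance between shelf_a_seat and screw2 below 0.006 m or distance between shelf_a_seat and screw3 below 0.006 m) and angle between each of shelf_a, shelf_b, shelf_c, shelf_d's own z axis and vertical below 0.15 rad and linear speed of each of shelf_a, shelf_b, shelf_c, shelf_d, fork_a, fork_b, fork_c below 0.03 m/s and (distance between shelf_b_seat and screw0 below 0.006 m or distance between shelf_b_seat and screw1 below 0.006 m or distance between shelf_b_seat and screw2 below 0.006 m or distance between shelf_b_seat and screw3 below 0.006 m) and (distance between shelf_c_seat and screw0 below 0.006 m or distance between shelf_c_seat and screw1 below 0.006 m or distance between shelf_c_seat and screw2 below 0.006 m or distance between shelf_c_seat and screw3 below 0.006 m) and (distance between shelf_d_seat and screw0 below 0.006 m or distance between shelf_d_seat and screw1 below 0.006 m or distance between shelf_d_seat and screw2 below 0.006 m or distance between shelf_d_seat and screw3 below 0.006 m) and x of fork_a in the frame of mat between -0.08 and 0.08 m and y of fork_a in the frame of mat between -0.095 and 0.095 m and z of each of fork_a, fork_b, fork_c in the frame of mat below 0.01 m and angle between each of fork_a, fork_b, fork_c's own z axis and vertical below 0.1 rad and x of fork_b in the frame of mat between -0.08 and 0.08 m and y of fork_b in the frame of mat between -0.095 and 0.095 m and x of fork_c in the frame of mat between -0.08 and 0.08 m and y of fork_c in the frame of mat between -0.095 and 0.095 m); the robot touches nothing.
It fails at once if a bystander is shoved more than 40 mm from its place (distance of any of adapter, thumb_knob, filter_cell, lens_cap, driver, eyepiece from where it was at the start of the episode above 0.04 m).
It fails at once if the shelf bracket that already hangs is taken off or moved more than 30 mm (distance of shelf_d from where it was at the start of the episode above 0.03 m).
Of fork_a, fork_b, fork_c, shelf_d only 3 to 3 are there at a start; the rules pass over those that are not, and their reading is None.
Of shelf_a, shelf_b, shelf_c only 2 to 3 are there at a start; the rules pass over those that are not, and their reading is None.
At some moment in a run one of shelf_a, shelf_b, shelf_c may be knocked a few centimetres aside while the robot is not near it.
It also fails if it takes over 210 s, if anything falls off the work surface, if the arm or the gripper's body presses on something with over 40 N, if the wrist force passes 120 N, or if a joint passes its speed limit or range.

## Working session

There is one attempt and no reset: what is moved stays moved. The work goes in short steps, Python scripts to look and compute and a tool call to move; the robot and the scene stay as the last step left them, time stands still between calls to the robot, and variables do not carry over. Pictures are saved under pics/ and viewed, at most 14 in all, crops included, and the job is handed in when it is done.

Besides the shell and the picture viewer there is one more tool, called after "Request:" by a JSON object that holds its "fn" and its "kwargs". jog_arm: Moves the arm, as the interface text tells. Its arguments: {"type":"object","properties":{"rows":{"type":"array","items":{"type":"object","properties":{"gripper":{"type":"number"},"slide":{"type":"array","items":{"type":"number"}},"spin":{"type":"number"}}}},"squeeze":{"type":"number"}},"required":["rows"]}

```bash
ls; mkdir -p pics; cat > h.py <<'E'
import numpy as np, cv2
from station import telemetry, cams, workorder, finder
from scipy.spatial.transform import Rotation as Ro
def T_tool():
    o=telemetry.get_obs(); T=np.eye(4); T[:3,:3]=Ro.from_euler('xyz',o['eef_rot']).as_matrix(); T[:3,3]=o['ee_pos']; return T
def grab(name):
    T=T_tool(); im,d=cams.camera(name); c=cams.camera_info(name)
    if name=='wrist': W=T@np.array(c['tool_from_camera'])
    else:
        W=np.eye(4); R=np.array(c['R']); W[:3,:3]=R.T; W[:3,3]=-R.T@np.array(c['t'])
    return im,d,np.array(c['camera_matrix']),c['k1'],W
def cloud(d,K,k1,W):
    v,u=np.mgrid[0:d.shape[0],0:d.shape[1]]
    p=np.stack([u.ravel(),v.ravel()],1).astype(np.float64)[:,None]
    n=cv2.undistortPoints(p,K,np.array([k1,0,0,0,0.]))[:,0]
    X=np.c_[n,np.ones(len(n))]*d.ravel()[:,None]
    X=X@W[:3,:3].T+W[:3,3]; X[d.ravel()<=0]=np.nan
    return X.reshape(d.shape+(3,))
def save(n,im): cv2.imwrite('pics/'+n+'.png',im[...,::-1])
E
python3 - <<'E'
from h import *
print(telemetry.get_obs())
for n in ['scene','top']:
    im,d,K,k1,W=grab(n); save(n+'0',im); np.savez(n+'0.npz',im=im,X=cloud(d,K,k1,W)); print(n,W[:3,3],W[:3,2])
    for t in ['fork_a','shelf_a','mat','board','screw0','adapter']:
        print(t,[(np.round(r['point'],3).tolist(),round(r['confidence'],2)) for r in finder.find_in(t,n)])
E
```

```text
pics
{'time_s': 0.0, 'qpos': array([ 1.27636123e+00,  3.00492941e-01,  1.52158870e+00, -1.42616851e-05,
        1.32071285e+00, -6.65738286e-02]), 'joint_vel': array([ 1.03066096e-04, -8.10697235e-04, -1.48664302e-03,  1.73315456e-04,
        2.30881764e-03,  8.81652189e-05]), 'tau': array([ 1.42331362e-03, -5.31799257e+01, -3.52740383e+01,  7.08612869e-02,
        2.44483963e-02, -1.35642822e-04]), 'ee_pos': array([0.1242227 , 0.53575572, 0.40407099]), 'eef_rot': array([-3.14039256e+00, -6.61687050e-05,  2.91373488e+00]), 'force': array([ 1.4870711 ,  0.11917275, -0.99158043]), 'moment': array([-0.01255907,  0.0014884 ,  0.00343061]), 'grip_force': 0.0, 'grip_width': 0.0938586026094375}
scene [1.04361013 0.62096979 1.0382532 ] [-0.37687517 -0.51673744 -0.76873111]
fork_a [([0.499, -0.124, 0.09], 0.96), ([0.463, 0.114, 0.096], 0.91), ([0.353, 0.027, 0.086], 0.58), ([0.424, -0.26, 0.082], 0.54), ([0.465, 0.032, 0.076], 0.31)]
shelf_a [([0.484, -0.039, 0.078], 0.96), ([0.611, -0.012, 0.012], 0.87), ([0.645, -0.138, 0.007], 0.86), ([0.712, 0.295, 0.06], 0.29)]
mat [([0.536, 0.315, 0.001], 0.96), ([0.712, 0.298, 0.057], 0.63)]
board [([0.459, 0.032, 0.078], 0.97)]
screw0 [([0.463, 0.038, 0.074], 0.98)]
adapter [([0.765, 0.148, 0.026], 0.65), ([0.614, -0.014, 0.011], 0.5), ([0.463, 0.037, 0.08], 0.48)]
top [0.4975673  0.01535955 1.10630573] [ 6.91949755e-02 -7.18372021e-05 -9.97603153e-01]
fork_a [([0.418, -0.247, 0.023], 0.75), ([0.477, 0.108, 0.066], 0.69), ([0.362, 0.013, 0.021], 0.69), ([0.631, -0.013, 0.006], 0.59), ([0.507, -0.124, 0.065], 0.52)]
shelf_a [([0.633, -0.017, 0.006], 0.75), ([0.652, -0.138, 0.011], 0.65), ([0.511, -0.041, 0.062], 0.61), ([0.755, -0.32, 0.025], 0.54)]
mat [([0.533, 0.306, 0.004], 0.64), ([0.505, -0.046, 0.065], 0.6)]
board [([0.454, -0.008, 0.142], 0.17)]
screw0 [([0.449, -0.001, 0.136], 0.61)]
adapter [([0.507, -0.045, 0.065], 0.66), ([0.765, 0.151, 0.03], 0.55)]
```

View pics/scene0.png

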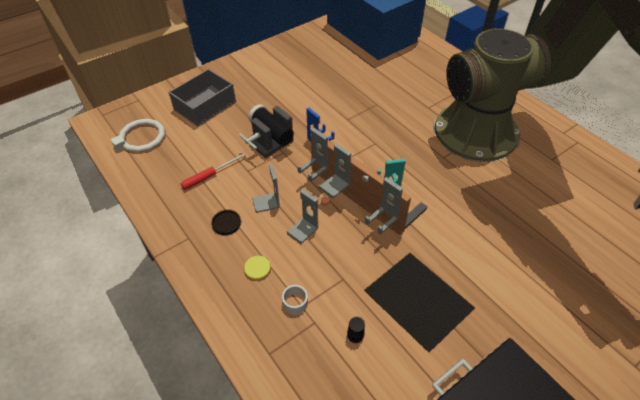

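View pics/top0.png

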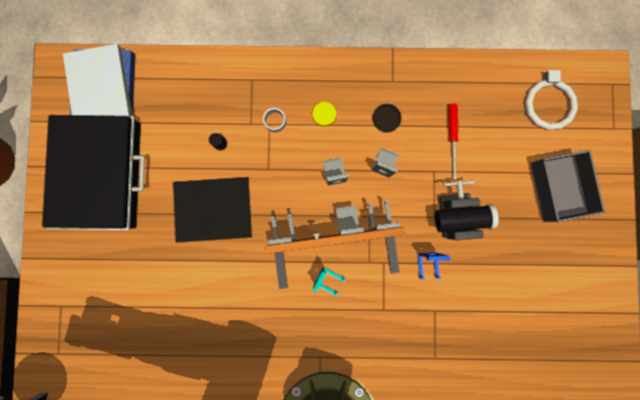

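The scene picture shows the forks at about (388,205) on screw 3 and (318,155) on screw 0. Shelf_d is at (337,172) on screw 1, and screw 2 at (366,178) is free. The two standing shelves are at (306,218) and (270,190).

Look-alikes are the blue fork at (318,125) and the turquoise fork at (393,172), both behind the board. The bronze knob is near (326,200) and the mat at (420,300).

In the top picture the mat is at (213,209) and the board runs from (267,247) to (402,228).

```bash
python3 - <<'E'
from h import *
from scipy import ndimage
for n in ['scene','top']:
    z=np.load(n+'0.npz'); X=z['X']; im=z['im'].astype(int)
    ok=np.isfinite(X[...,2])&(X[...,0]>.3)&(X[...,0]<.8)&(abs(X[...,1])<.3)
    # components above heights
    for lo,hi in [(.15,.19),(.095,.13)]:
        m=ok&(X[...,2]>lo)&(X[...,2]<hi)
        L,k=ndimage.label(m)
        for i in range(1,k+1):
            P=X[L==i]
            if len(P)<25: continue
            v,u=np.argwhere(L==i).mean(0); r=cv2.minAreaRect((P[:,:2]*1000).astype(np.float32))
            print(n,lo,len(P),'px',int(u),int(v),'xy',np.round(P.mean(0),3),'zmax',round(np.percentile(P[:,2],98),3),np.round(r[0],0),np.round(r[1],1),round(r[2],1),im[L==i].mean(0).astype(int))
    # board top (brown, z ~ .14)
    m=ok&(X[...,2]>.132)&(X[...,2]<.147)&(im[...,0]-im[...,2]>30)
    P=X[m]; 
    if len(P)>50: r=cv2.minAreaRect((P[:,:2]*1000).astype(np.float32)); print('board',len(P),P.mean(0),r, 'z',np.median(P[:,2]))
    m=np.isfinite(X[...,2])&(abs(X[...,2])<.012)&(im.sum(2)<150)&(abs(X[...,1]-.31)<.14)&(abs(X[...,0]-.53)<.12)
    m=ndimage.binary_opening(m,iterations=2);P=X[m]; r=cv2.minAreaRect((P[:,:2]*1000).astype(np.float32)); print('mat',r,np.median(P[:,2]))
E
```

```text
scene 0.15 169 px 319 136 xy [ 0.498 -0.122  0.166] zmax 0.177 [ 497. -124.] [14.2 53.3] 7.0 [90 89 83]
scene 0.15 173 px 342 151 xy [ 0.487 -0.042  0.167] zmax 0.177 [485. -44.] [14.  51.5] 9.5 [97 93 84]
scene 0.15 213 px 392 186 xy [0.463 0.115 0.166] zmax 0.177 [462. 113.] [14.1 51.4] 10.3 [92 92 84]
scene 0.095 118 px 312 114 xy [ 0.425 -0.249  0.111] zmax 0.121 [ 424. -252.] [14.  52.5] 4.8 [ 52  67 105]
scene 0.095 889 px 360 177 xy [0.47  0.01  0.112] zmax 0.129 [475.  -7.] [ 29.6 322.8] 11.0 [67 52 40]
scene 0.095 175 px 395 163 xy [0.367 0.028 0.11 ] zmax 0.121 [366.  26.] [15.7 50.7] 64.9 [ 52 105  93]
scene 0.095 98 px 273 174 xy [ 0.639 -0.125  0.113] zmax 0.121 [ 637. -130.] [56.2 10.8] 69.6 [127 120 106]
scene 0.095 167 px 308 197 xy [ 0.611 -0.012  0.111] zmax 0.12 [610. -13.] [13.8 51.9] 10.2 [100  97  88]
board 426 [0.45927701 0.02707931 0.13883136] ((459.9384460449219, 15.495635986328125), (24.615013122558594, 272.6080017089844), 9.254547119140625) z 0.13918058220836788
mat ((534.534423828125, 309.61981201171875), (159.15667724609375, 196.54534912109375), 4.5331144
[... 359 characters left out ...]
 166 xy [ 0.633 -0.131  0.115] zmax 0.122 [ 635. -132.] [50. 11.] 69.0 [130 129 117]
top 0.095 110 px 337 177 xy [ 0.607 -0.015  0.116] zmax 0.122 [608. -15.] [10.3 49.2] 12.3 [145 145 131]
top 0.095 120 px 437 257 xy [ 0.422 -0.251  0.116] zmax 0.122 [ 422. -253.] [10.4 50.6] 3.0 [ 59 100 178]
top 0.095 110 px 318 281 xy [0.365 0.024 0.117] zmax 0.122 [364.  24.] [10.2 50.1] 63.0 [ 26 185 161]
board 1134 [ 0.46120327 -0.00863601  0.14042684] ((466.59625244140625, -8.049453735351562), (29.571638107299805, 319.5745544433594), 8.596688270568848) z 0.14052867257730706
mat ((531.7774047851562, 307.30792236328125), (155.06655883789062, 194.83633422851562), 4.614140510559082) 0.0034466598932607617
```

Request:
{"fn": "jog_arm", "kwargs": {"rows": [{"slide":[0,0,0],"spin":0,"gripper":0.094}], "squeeze": 30}}

```text
time_s: 0.8
ee_pos: [0.1242, 0.5358, 0.4047]
eef_rot: [3.142, -0.0, 2.914]
force: [0.3, 0.1, 0.5]
grip_width: 0.0939
grip_force: 0.0
```

```bash
cat >> h.py <<'E'
def mv(x,y,z,psi):
    "slide/spin to bring grasp point to x,y,z (m), closing line at psi (deg)"
    T=T_tool(); tgt=np.array([x,y,z+.18]); s=T[:3,:3].T@(tgt-T[:3,3])
    yaw=np.arctan2(T[1,0],T[0,0]); d=np.radians(psi+90)-yaw; d=(d+np.pi)%(2*np.pi)-np.pi
    print('slide',np.round(s,4).tolist(),'spin',round(-d,4))
E
python3 - <<'E'
from h import *
print(cams.camera_info('wrist'))
mv(.45,.11,.26,8.65)
E
```

```text
{'camera_matrix': array([[330.60454054,   0.        , 321.03560078],
       [  0.        , 330.60454054, 200.59778178],
       [  0.        ,   0.        ,   1.        ]]), 'k1': -0.008815040263087322, 'tool_from_camera': array([[-1.99639647e-04, -9.65355610e-01, -2.60937744e-01,
         7.53940555e-02],
       [ 9.99999724e-01, -5.80340551e-06, -7.43615081e-04,
        -7.23518063e-04],
       [ 7.16338662e-04, -2.60937820e-01,  9.65355344e-01,
         1.90139324e-02],
       [ 0.00000000e+00,  0.00000000e+00,  0.00000000e+00,
         1.00000000e+00]])}
slide [-0.4135, -0.3412, -0.0354] spin 1.1921
```

Request:
{"fn": "jog_arm", "kwargs": {"rows": [{"slide":[-0.05,-0.04,-0.035],"spin":0.149},{"slide":[-0.1,-0.08,-0.035],"spin":0.298},{"slide":[-0.15,-0.12,-0.035],"spin":0.447},{"slide":[-0.2,-0.16,-0.035],"spin":0.596},{"slide":[-0.25,-0.2,-0.035],"spin":0.745},{"slide":[-0.3,-0.24,-0.035],"spin":0.894},{"slide":[-0.35,-0.28,-0.035],"spin":1.043},{"slide":[-0.39,-0.32,-0.035],"spin":1.192}]}}

```text
$.rows[0]: bad value
```

```bash
cat >> h.py <<'E'
from scipy import ndimage
def tabs(X,lo,hi,n=60,show=True):
    out=[]
    with np.errstate(invalid='ignore'): m=(X[...,2]>lo)&(X[...,2]<hi)&(X[...,0]>.3)
    L,k=ndimage.label(m)
    for i in range(1,k+1):
        P=X[L==i]
        if len(P)<n: continue
        v,u=np.argwhere(L==i).mean(0); r=cv2.minAreaRect((P[:,:2]*1000).astype(np.float32))
        print(len(P),'px',int(u),int(v),'ctr',np.round(r[0],1),'size',np.round(r[1],1),'ang',round(r[2],1),'z',np.round(np.median(P[:,2]),4))
E
python3 - <<'E'
from h import *
print(telemetry.get_obs()['ee_pos'],telemetry.get_obs()['eef_rot'])
im,d,K,k1,W=grab('wrist'); save('w1',im); X=cloud(d,K,k1,W); np.savez('w1.npz',im=im,X=X)
tabs(X,.168,.185); tabs(X,.132,.146)
mv(.461,.112,.165,8.65)
E
```

```text
[0.12419948 0.53578757 0.40465217] [ 3.14158371e+00 -2.13263774e-05  2.91382982e+00]
slide [-0.4238, -0.3368, 0.0596] spin 1.192
```

View pics/w1.png

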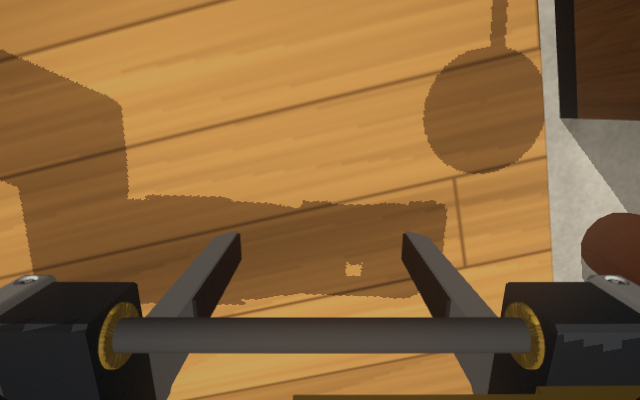

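The move was refused because each row needs a gripper value. The picture shows only bare bench and the fingers at about (225,250) and (415,250).

Request:
{"fn": "jog_arm", "kwargs": {"rows": [{"gripper":0.094,"slide":[-0.05,-0.04,-0.035],"spin":0.149},{"gripper":0.094,"slide":[-0.1,-0.08,-0.035],"spin":0.298},{"gripper":0.094,"slide":[-0.15,-0.12,-0.035],"spin":0.447},{"gripper":0.094,"slide":[-0.2,-0.16,-0.035],"spin":0.596},{"gripper":0.094,"slide":[-0.25,-0.2,-0.035],"spin":0.745},{"gripper":0.094,"slide":[-0.3,-0.24,-0.035],"spin":0.894},{"gripper":0.094,"slide":[-0.35,-0.28,-0.035],"spin":1.043},{"gripper":0.094,"slide":[-0.39,-0.32,-0.035],"spin":1.192}]}}

```text
time_s: 1.65
ee_pos: [0.3672, 0.224, 0.4397]
eef_rot: [3.141, -0.0, 1.716]
force: [1.1, 1.1, 0.0]
grip_width: 0.0942
grip_force: 0.0
```

```bash
python3 - <<'E'
from h import *
print(telemetry.get_obs()['ee_pos'],telemetry.get_obs()['eef_rot'])
im,d,K,k1,W=grab('wrist'); save('w2',im); X=cloud(d,K,k1,W); np.savez('w2.npz',im=im,X=X)
tabs(X,.168,.185); tabs(X,.132,.146)
mv(.461,.112,.165,8.65)
E
```

```text
[0.36716953 0.22400051 0.43969903] [ 3.14090078e+00 -2.63260616e-04  1.71579597e+00]
256 px 404 362 ctr [461.5  95.2] size [10.6 21.5] ang 9.2 z 0.1757
769 px 382 301 ctr [443.3 129.4] size [25.  37.6] ang 7.7 z 0.1406
844 px 379 374 ctr [457.8  48.7] size [29.5 54. ] ang 8.8 z 0.1408
slide [-0.1183, 0.0757, 0.0949] spin -0.0202
```

View pics/w2.png

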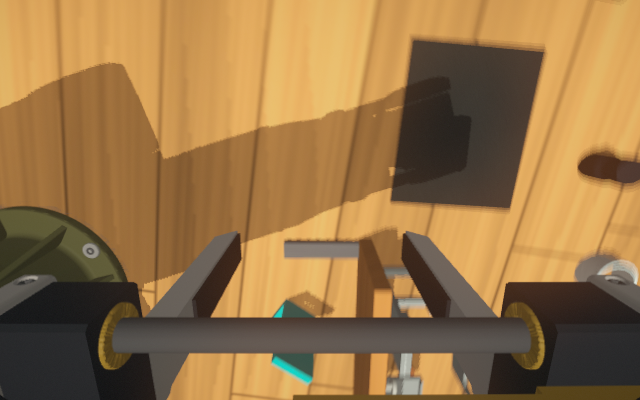

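The picture shows the fork on screw 3 at about (403,385), partly hidden by the gripper bar. The mat is at (468,123) and the turquoise look-alike at (295,340). I'll move straight above the fork to see it between the fingers.

```bash
python3 - <<'E'
from h import *
mv(.461,.09,.27,8.65)
E
```

```text
slide [-0.1402, 0.073, -0.0101] spin -0.0202
```

Request:
{"fn": "jog_arm", "kwargs": {"rows": [{"gripper":0.094,"slide":[-0.045,0.022,-0.01],"spin":-0.02},{"gripper":0.094,"slide":[-0.09,0.045,-0.01],"spin":-0.02},{"gripper":0.094,"slide":[-0.14,0.073,-0.01],"spin":-0.02},{"gripper":0.094,"slide":[-0.14,0.073,-0.01],"spin":-0.02},{"gripper":0.094,"slide":[-0.14,0.073,-0.01],"spin":-0.02}]}}

```text
time_s: 2.2
ee_pos: [0.4601, 0.0975, 0.4491]
eef_rot: [-3.141, -0.0, 1.739]
force: [-0.5, 0.2, -0.8]
grip_width: 0.094
grip_force: 0.0
```

```bash
python3 - <<'E'
from h import *
print(telemetry.get_obs()['ee_pos'],telemetry.get_obs()['eef_rot'])
im,d,K,k1,W=grab('wrist'); save('w3',im); X=cloud(d,K,k1,W); np.savez('w3.npz',im=im,X=X)
tabs(X,.168,.185); tabs(X,.132,.146)
mv(.461,.112,.165,8.65)
E
```

```text
[0.46013902 0.09753974 0.44912646] [-3.14098541e+00 -1.12928789e-04  1.73937864e+00]
794 px 324 191 ctr [460.5 109.9] size [10.2 50.2] ang 8.5 z 0.1756
339 px 320 368 ctr [485.4 -56.4] size [10.1 35.1] ang 7.7 z 0.1759
3640 px 305 226 ctr [457.2  60. ] size [ 29.1 178. ] ang 8.5 z 0.1409
710 px 304 373 ctr [ 475.5 -100.1] size [19.4 59.7] ang 10.4 z 0.141
slide [0.013, 0.0038, 0.1042] spin 0.0191
```

View pics/w3.png

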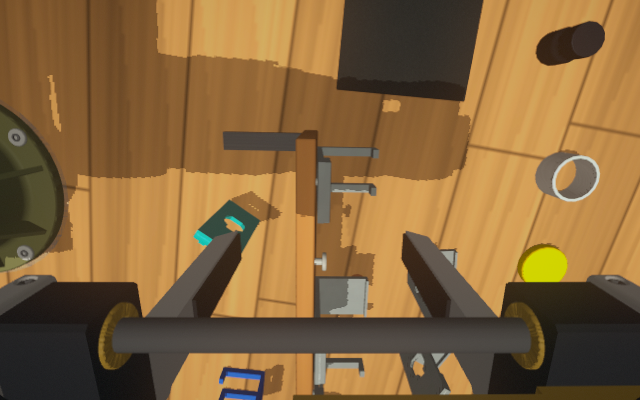

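The fork hanging on screw 3 has its tab at (324,191) and its prongs at (350,150) and (350,188). The free screw 2 is at (320,262), shelf_d at (340,297), and the turquoise look-alike at (230,225).

To confirm the choice: hanging here are the two grey forks (this one and the far one at about (345,365)) and grey shelf_d. The blue and turquoise ones stand behind the board and are excluded.

Request:
{"fn": "jog_arm", "kwargs": {"rows": [{"gripper":0.094,"slide":[0,0,0],"spin":0},{"gripper":0.094,"slide":[0,0,0],"spin":0},{"gripper":0.094,"slide":[0,0,0],"spin":0}]}}

```text
time_s: 2.55
ee_pos: [0.4592, 0.0993, 0.4496]
eef_rot: [3.141, -0.0, 1.743]
force: [-0.8, -0.1, 0.2]
grip_width: 0.0937
grip_force: 0.0
```

```bash
python3 - <<'E'
from h import *
im=cv2.imread('pics/w3.png')[110:310,260:460]; cv2.imwrite('pics/w3c.png',cv2.resize(im,None,fx=3,fy=3))
print(telemetry.get_obs()['ee_pos'],telemetry.get_obs()['eef_rot'])
im,d,K,k1,W=grab('wrist'); X=cloud(d,K,k1,W)
tabs(X,.168,.185); tabs(X,.132,.146)
mv(.461,.11,.165,8.65)
E
```

```text
[0.45919409 0.09925947 0.44962039] [ 3.14121369e+00 -2.63584884e-05  1.74329741e+00]
793 px 324 193 ctr [460.4 109.9] size [10.2 50.3] ang 8.4 z 0.1758
350 px 319 369 ctr [485.4 -55.8] size [10.1 36.9] ang 8.5 z 0.1759
3556 px 306 228 ctr [456.9  60.8] size [ 29.3 176.1] ang 8.7 z 0.1409
696 px 304 374 ctr [475.3 -99.1] size [18.1 59.9] ang 10.4 z 0.1411
slide [0.0104, 0.0035, 0.1046] spin 0.0213
```

View pics/w3c.png

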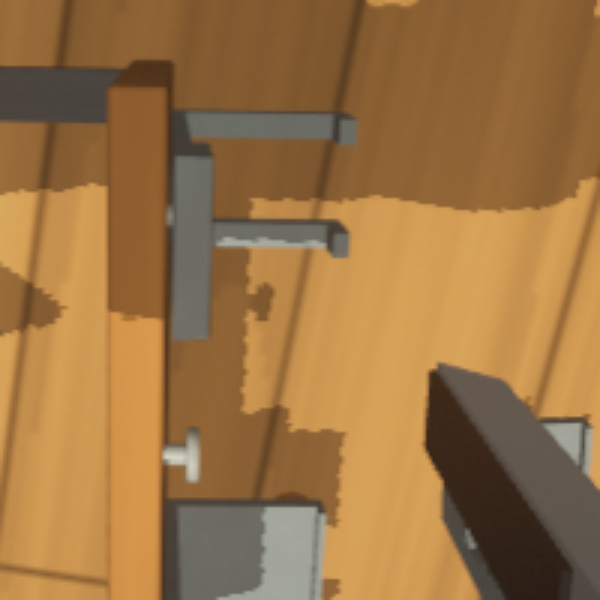

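The crop confirms a grey steel fork: tab at (190,245), prongs at (270,125) and (280,235), and the bare screw 2 at (185,455).

Request:
{"fn": "jog_arm", "kwargs": {"rows": [{"gripper":0.094,"slide":[0.01,0.003,0.04],"spin":0.021},{"gripper":0.094,"slide":[0.01,0.003,0.08],"spin":0.021},{"gripper":0.094,"slide":[0.01,0.003,0.104],"spin":0.021},{"gripper":0.094,"slide":[0.01,0.003,0.104],"spin":0.021},{"gripper":0.094,"slide":[0.01,0.003,0.104],"spin":0.021}]}}

```text
time_s: 3.1
ee_pos: [0.4611, 0.109, 0.3464]
eef_rot: [3.141, -0.0, 1.721]
force: [0.5, -0.6, -0.2]
grip_width: 0.0939
grip_force: 0.0
```

Request:
{"fn": "jog_arm", "kwargs": {"rows": [{"gripper":0.03,"slide":[0,0,0],"spin":0},{"gripper":0.018,"slide":[0,0,0],"spin":0},{"gripper":0.018,"slide":[0,0,0],"spin":0},{"gripper":0.018,"slide":[0,0,0],"spin":0},{"gripper":0.018,"slide":[0,0,0],"spin":0},{"gripper":0.018,"slide":[0,0,0],"spin":0}]}}

```text
time_s: 3.7
ee_pos: [0.4609, 0.1087, 0.3455]
eef_rot: [3.141, 0.0, 1.721]
force: [-0.4, 0.2, -0.2]
grip_width: 0.0493
grip_force: 0.0
```

```bash
python3 - <<'E'
from h import *
o=telemetry.get_obs(); print(o['ee_pos'],o['eef_rot'],o['grip_width'])
im,d,K,k1,W=grab('wrist'); X=cloud(d,K,k1,W); tabs(X,.16,.185,30)
E
```

```text
[0.46089898 0.10874978 0.34549511] [3.14149069e+00 3.71760856e-05 1.72075347e+00] 0.049347229531922575
2011 px 320 257 ctr [460.5 110. ] size [10.1 50.6] ang 9.0 z 0.1756
721 px 264 254 ctr [434.3 107. ] size [10.1 21.7] ang 43.2 z 0.1739
701 px 378 254 ctr [487.4 114.9] size [21.4  9.3] ang 65.2 z 0.1738
```

Request:
{"fn": "jog_arm", "kwargs": {"rows": [{"gripper":0.004,"slide":[0,0,0],"spin":0},{"gripper":0.004,"slide":[0,0,0],"spin":0},{"gripper":0.004,"slide":[0,0,0],"spin":0},{"gripper":0.004,"slide":[0,0,0],"spin":0},{"gripper":0.004,"slide":[0,0,0],"spin":0},{"gripper":0.004,"slide":[0,0,0],"spin":0},{"gripper":0.004,"slide":[0,0,0],"spin":0},{"gripper":0.004,"slide":[0,0,0],"spin":0}], "squeeze": 40}}

```text
time_s: 4.55
ee_pos: [0.4607, 0.1088, 0.3453]
eef_rot: [-3.14, 0.0, 1.721]
force: [-6.2, -1.4, 3.3]
grip_width: 0.0096
grip_force: 40.0
```

Request:
{"fn": "jog_arm", "kwargs": {"rows": [{"gripper":0.004,"slide":[0,0,-0.006],"spin":0},{"gripper":0.004,"slide":[0,0,-0.012],"spin":0},{"gripper":0.004,"slide":[0,0,-0.018],"spin":0},{"gripper":0.004,"slide":[0,0,-0.018],"spin":0}]}}

```text
time_s: 4.95
ee_pos: [0.4611, 0.1088, 0.3646]
eef_rot: [3.139, -0.0, 1.721]
force: [0.9, -0.3, -2.1]
grip_width: 0.0097
grip_force: 40.0
```

Request:
{"fn": "jog_arm", "kwargs": {"rows": [{"gripper":0.004,"slide":[0,0.008,0],"spin":0},{"gripper":0.004,"slide":[0,0.016,0],"spin":0},{"gripper":0.004,"slide":[0,0.026,0],"spin":0},{"gripper":0.004,"slide":[0,0.036,0],"spin":0},{"gripper":0.004,"slide":[0,0.036,0],"spin":0}]}}

```text
time_s: 5.45
ee_pos: [0.4976, 0.1143, 0.363]
eef_rot: [-3.141, -0.0, 1.721]
force: [-0.8, 0.3, -2.6]
grip_width: 0.0096
grip_force: 40.0
```

```bash
python3 - <<'E'
from h import *
# fork origin x is tab centre -2.5mm. mat ~ (.533,.3085), yaw 4.6
T=T_tool(); a=np.radians(4.6); c=np.array([.533,.3085]); R=np.array([[np.cos(a),-np.sin(a)],[np.sin(a),np.cos(a)]])
for yy in (.055,0,-.055): print(c+R@np.array([-.025,yy]))
p=c+R@np.array([-.025,.055]); mv(p[0],p[1],.20,4.6); o=telemetry.get_obs(); print(o['ee_pos'],o['grip_width'])
E
```

```text
[0.50366959 0.36131787]
[0.50808053 0.30649503]
[0.51249147 0.25167219]
slide [0.2433, 0.0429, -0.017] spin 0.0697
[0.49762464 0.11430415 0.36301813] 0.009642807173472276
```

Request:
{"fn": "jog_arm", "kwargs": {"rows": [{"gripper":0.004,"slide":[0.04,0.01,-0.005],"spin":0.02},{"gripper":0.004,"slide":[0.08,0.02,-0.005],"spin":0.04},{"gripper":0.004,"slide":[0.12,0.03,-0.005],"spin":0.06},{"gripper":0.004,"slide":[0.16,0.042,-0.005],"spin":0.07},{"gripper":0.004,"slide":[0.2,0.042,-0.005],"spin":0.07},{"gripper":0.004,"slide":[0.238,0.042,-0.005],"spin":0.07},{"gripper":0.004,"slide":[0.238,0.042,-0.005],"spin":0.07},{"gripper":0.004,"slide":[0.238,0.042,-0.005],"spin":0.07}]}}

```text
time_s: 6.25
ee_pos: [0.5022, 0.3563, 0.3679]
eef_rot: [-3.141, 0.001, 1.652]
force: [0.8, -0.2, -2.1]
grip_width: 0.0099
grip_force: 40.0
```

```bash
python3 - <<'E'
from h import *
o=telemetry.get_obs(); print(o['ee_pos'],o['eef_rot'],o['grip_width'])
im,d,K,k1,W=grab('scene'); X=cloud(d,K,k1,W); save('s2',im[120:400,250:600]); 
tabs(X,.095,.13,50)
mv(.504,.356,.118,4.6)
E
```

```text
[0.50219561 0.3562664  0.36787208] [-3.14082535e+00  5.60562828e-04  1.65218372e+00] 0.009871372182052321
229 px 69 3 ctr [  763.6 -1251.4] size [ 57.9 132.3] ang 59.3 z 0.1068
122 px 312 114 ctr [ 424.4 -252.1] size [13.7 53.9] ang 3.3 z 0.1125
901 px 360 177 ctr [474.8  -4.6] size [ 29.6 320.2] ang 11.3 z 0.1109
172 px 395 163 ctr [365.9  26.8] size [15.  51.5] ang 61.6 z 0.1117
97 px 273 173 ctr [ 636.3 -130.8] size [51.3 10.2] ang 68.8 z 0.1164
168 px 308 197 ctr [609.3 -13.8] size [14.6 51.6] ang 9.2 z 0.1137
216 px 454 282 ctr [500.8 359.4] size [ 9.3 50.3] ang 5.7 z 0.113
slide [0.0004, 0.0016, 0.0701] spin -0.0001
```

View pics/s2.png

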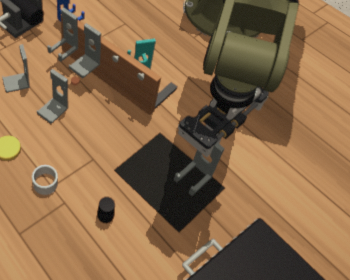

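The fork is held over the mat with its prongs at (195,180), pointing away from the board's back. Next I'll lower it gently.

Request:
{"fn": "jog_arm", "kwargs": {"rows": [{"gripper":0.004,"slide":[0,0,0.03],"spin":0},{"gripper":0.004,"slide":[0,0,0.06],"spin":0},{"gripper":0.004,"slide":[0,0,0.068],"spin":0},{"gripper":0.004,"slide":[0,0,0.072],"spin":0},{"gripper":0.004,"slide":[0,0,0.074],"spin":0},{"gripper":0.004,"slide":[0,0,0.076],"spin":0}]}}

```text
time_s: 6.9
ee_pos: [0.5028, 0.3557, 0.2937]
eef_rot: [3.14, -0.001, 1.651]
force: [0.2, -0.6, -1.6]
grip_width: 0.0095
grip_force: 40.0
```

Request:
{"fn": "jog_arm", "kwargs": {"rows": [{"gripper":0.004,"slide":[0,0,0.001],"spin":0},{"gripper":0.004,"slide":[0,0,0.002],"spin":0},{"gripper":0.004,"slide":[0,0,0.002],"spin":0}]}}

```text
time_s: 7.2
ee_pos: [0.5026, 0.3558, 0.2917]
eef_rot: [3.14, -0.001, 1.651]
force: [-1.5, -2.3, 6.2]
grip_width: 0.0097
grip_force: 40.0
```

Request:
{"fn": "jog_arm", "kwargs": {"rows": [{"gripper":0.06,"slide":[0,0,0],"spin":0},{"gripper":0.06,"slide":[0,0,0],"spin":0},{"gripper":0.06,"slide":[0,0,0],"spin":0},{"gripper":0.06,"slide":[0,0,0],"spin":0},{"gripper":0.06,"slide":[0,0,-0.03],"spin":0},{"gripper":0.06,"slide":[0,0,-0.08],"spin":0},{"gripper":0.06,"slide":[0,0,-0.13],"spin":0},{"gripper":0.06,"slide":[0,0,-0.15],"spin":0}]}}

```text
time_s: 8.0
ee_pos: [0.5021, 0.3556, 0.4459]
eef_rot: [3.136, -0.003, 1.651]
force: [-0.0, 0.4, 0.4]
grip_width: 0.0598
grip_force: 0.0
```

```bash
python3 - <<'E'
from h import *
im,d,K,k1,W=grab('scene'); X=cloud(d,K,k1,W); tabs(X,.095,.13,80)
mv(.475,-.11,.27,8.65)
E
```

```text
228 px 70 3 ctr [  756.9 -1250.7] size [ 51.3 135.3] ang 64.1 z 0.1072
118 px 312 114 ctr [ 425.  -252.1] size [13.  52.8] ang 2.0 z 0.1128
902 px 360 177 ctr [475.2  -5.5] size [ 29.7 321. ] ang 11.4 z 0.1115
176 px 395 163 ctr [366.1  26.1] size [15.3 51.4] ang 63.3 z 0.1118
97 px 273 173 ctr [ 636.4 -130.3] size [51.  10.3] ang 68.6 z 0.1166
171 px 308 197 ctr [609.7 -13.6] size [12.8 51.9] ang 12.0 z 0.1129
261 px 453 283 ctr [504.2 359.6] size [14.3 50.2] ang 7.8 z 0.117
slide [-0.4619, -0.0643, -0.005] spin -0.0709
```

Request:
{"fn": "jog_arm", "kwargs": {"rows": [{"gripper":0.094,"slide":[-0.05,-0.007,-0.005],"spin":0},{"gripper":0.094,"slide":[-0.1,-0.014,-0.005],"spin":-0.07},{"gripper":0.094,"slide":[-0.15,-0.02,-0.005],"spin":-0.07},{"gripper":0.094,"slide":[-0.2,-0.026,-0.005],"spin":-0.07},{"gripper":0.094,"slide":[-0.25,-0.032,-0.005],"spin":-0.07},{"gripper":0.094,"slide":[-0.3,-0.038,-0.005],"spin":-0.07},{"gripper":0.094,"slide":[-0.35,-0.045,-0.005],"spin":-0.07},{"gripper":0.094,"slide":[-0.4,-0.05,-0.005],"spin":-0.07}]}}

```text
time_s: 8.85
ee_pos: [0.484, -0.0455, 0.4451]
eef_rot: [-3.141, -0.0, 1.721]
force: [2.4, -0.3, 0.6]
grip_width: 0.094
grip_force: 0.0
```

```bash
python3 - <<'E'
from h import *
mv(.496,-.127,.27,8.65)
E
```

```text
slide [-0.0824, -0.0003, -0.0049] spin -0.0008
```

Request:
{"fn": "jog_arm", "kwargs": {"rows": [{"gripper":0.094,"slide":[-0.04,0,-0.005],"spin":0},{"gripper":0.094,"slide":[-0.08,0,-0.005],"spin":0},{"gripper":0.094,"slide":[-0.08,0,-0.005],"spin":0},{"gripper":0.094,"slide":[-0.08,0,-0.005],"spin":0}]}}

```text
time_s: 9.25
ee_pos: [0.4966, -0.1231, 0.4497]
eef_rot: [-3.141, -0.001, 1.719]
force: [1.2, 0.0, 0.6]
grip_width: 0.0938
grip_force: 0.0
```

```bash
python3 - <<'E'
from h import *
o=telemetry.get_obs(); print(o['ee_pos'],o['eef_rot'],o['grip_width'])
im,d,K,k1,W=grab('wrist'); X=cloud(d,K,k1,W); tabs(X,.168,.185); tabs(X,.132,.146);tabs(X,.1,.122,200)
mv(.4965,-.1265,.1653,8.65)
E
```

```text
[ 0.49656768 -0.123093    0.44974352] [-3.14069104e+00 -6.46580875e-04  1.71926862e+00] 0.09375046211278272
925 px 319 108 ctr [484.1 -48.5] size [ 9.6 49.9] ang 8.8 z 0.1757
785 px 320 211 ctr [ 496.2 -127.2] size [10.  50.2] ang 8.3 z 0.1757
5323 px 301 113 ctr [475.7 -67.1] size [ 28.9 203.3] ang 8.4 z 0.1408
576 px 204 13 ctr [368.5  20.1] size [10.1 42.6] ang 62.9 z 0.1188
1049 px 457 96 ctr [608.1 -17.6] size [10.8 50.3] ang 11.8 z 0.118
896 px 453 219 ctr [ 634.5 -134.3] size [49.7 11.1] ang 68.5 z 0.1178
573 px 236 294 ctr [ 422.8 -255.3] size [10.3 51.1] ang 2.6 z 0.1185
slide [-0.0042, -0.0006, 0.1047] spin -0.0012
```

Request:
{"fn": "jog_arm", "kwargs": {"rows": [{"gripper":0.094,"slide":[-0.004,-0.001,0.04],"spin":0},{"gripper":0.06,"slide":[-0.004,-0.001,0.08],"spin":0},{"gripper":0.03,"slide":[-0.004,-0.001,0.104],"spin":0},{"gripper":0.02,"slide":[-0.004,-0.001,0.1045],"spin":0},{"gripper":0.02,"slide":[-0.004,-0.001,0.1045],"spin":0},{"gripper":0.02,"slide":[-0.004,-0.001,0.1045],"spin":0},{"gripper":0.02,"slide":[-0.004,-0.001,0.1045],"spin":0},{"gripper":0.02,"slide":[-0.004,-0.001,0.1045],"spin":0}]}}

```text
time_s: 10.1
ee_pos: [0.4963, -0.1267, 0.3469]
eef_rot: [3.14, 0.001, 1.721]
force: [1.5, -0.3, 0.0]
grip_width: 0.0416
grip_force: 0.0
```

Request:
{"fn": "jog_arm", "kwargs": {"rows": [{"gripper":0.02,"slide":[0,0,0],"spin":0},{"gripper":0.02,"slide":[0,0,0],"spin":0},{"gripper":0.02,"slide":[0,0,0],"spin":0},{"gripper":0.004,"slide":[0,0,0],"spin":0},{"gripper":0.004,"slide":[0,0,0],"spin":0},{"gripper":0.004,"slide":[0,0,0],"spin":0},{"gripper":0.004,"slide":[0,0,0],"spin":0}]}}

```text
time_s: 10.8
ee_pos: [0.4961, -0.1268, 0.3458]
eef_rot: [-3.141, -0.0, 1.721]
force: [-4.1, -0.5, 1.6]
grip_width: 0.0097
grip_force: 40.0
```

Request:
{"fn": "jog_arm", "kwargs": {"rows": [{"gripper":0.004,"slide":[0,0,-0.006],"spin":0},{"gripper":0.004,"slide":[0,0,-0.012],"spin":0},{"gripper":0.004,"slide":[0,0,-0.018],"spin":0},{"gripper":0.004,"slide":[0,0,-0.018],"spin":0},{"gripper":0.004,"slide":[0,0.01,-0.018],"spin":0},{"gripper":0.004,"slide":[0,0.02,-0.018],"spin":0},{"gripper":0.004,"slide":[0,0.036,-0.018],"spin":0},{"gripper":0.004,"slide":[0,0.036,-0.018],"spin":0}]}}

```text
time_s: 11.6
ee_pos: [0.5333, -0.121, 0.3634]
eef_rot: [-3.142, -0.0, 1.722]
force: [-0.1, -0.4, -1.5]
grip_width: 0.0096
grip_force: 40.0
```

Request:
{"fn": "jog_arm", "kwargs": {"rows": [{"gripper":0.004,"slide":[0,0,-0.04],"spin":0},{"gripper":0.004,"slide":[0,0,-0.09],"spin":0},{"gripper":0.004,"slide":[0,0,-0.13],"spin":0},{"gripper":0.004,"slide":[0.04,0,-0.13],"spin":0},{"gripper":0.004,"slide":[0.09,0,-0.13],"spin":0},{"gripper":0.004,"slide":[0.14,0,-0.13],"spin":0},{"gripper":0.004,"slide":[0.19,0,-0.13],"spin":0},{"gripper":0.004,"slide":[0.24,0,-0.13],"spin":0}]}}

```text
time_s: 12.4
ee_pos: [0.4952, 0.1178, 0.4938]
eef_rot: [-3.142, 0.0, 1.721]
force: [1.9, 0.6, -1.0]
grip_width: 0.0096
grip_force: 40.0
```

```bash
python3 - <<'E'
from h import *
o=telemetry.get_obs(); print(o['ee_pos'],o['eef_rot'],o['grip_width'])
mv(.511,.267,.2,4.6)
E
```

```text
[0.4952004  0.11775339 0.49383034] [-3.14151830e+00  7.46829221e-06  1.72068096e+00] 0.009589429941279527
slide [0.1452, 0.0379, 0.1138] spin 0.0696
```

Request:
{"fn": "jog_arm", "kwargs": {"rows": [{"gripper":0.004,"slide":[0.05,0.015,0],"spin":0.03},{"gripper":0.004,"slide":[0.1,0.03,0],"spin":0.07},{"gripper":0.004,"slide":[0.145,0.038,0.03],"spin":0.07},{"gripper":0.004,"slide":[0.145,0.038,0.08],"spin":0.07},{"gripper":0.004,"slide":[0.145,0.038,0.13],"spin":0.07},{"gripper":0.004,"slide":[0.145,0.038,0.17],"spin":0.07},{"gripper":0.004,"slide":[0.145,0.038,0.19],"spin":0.07},{"gripper":0.004,"slide":[0.145,0.038,0.196],"spin":0.07}]}}

```text
time_s: 13.2
ee_pos: [0.5115, 0.2649, 0.2951]
eef_rot: [-3.137, 0.001, 1.651]
force: [-0.5, -0.5, -1.9]
grip_width: 0.0097
grip_force: 40.0
```

Request:
{"fn": "jog_arm", "kwargs": {"rows": [{"gripper":0.004,"slide":[0,0,0.001],"spin":0},{"gripper":0.004,"slide":[0,0,0.003],"spin":0},{"gripper":0.004,"slide":[0,0,0.004],"spin":0},{"gripper":0.004,"slide":[0,0,0.004],"spin":0}]}}

```text
time_s: 13.6
ee_pos: [0.5119, 0.265, 0.2947]
eef_rot: [3.14, -0.0, 1.651]
force: [-0.1, 0.4, -1.5]
grip_width: 0.0099
grip_force: 40.0
```

Request:
{"fn": "jog_arm", "kwargs": {"rows": [{"gripper":0.004,"slide":[0,0,0.001],"spin":0},{"gripper":0.004,"slide":[0,0,0.002],"spin":0},{"gripper":0.004,"slide":[0,0,0.002],"spin":0}]}}

```text
time_s: 13.9
ee_pos: [0.5119, 0.2649, 0.2921]
eef_rot: [3.141, -0.0, 1.651]
force: [-0.3, 0.2, 0.3]
grip_width: 0.0096
grip_force: 40.0
```

Request:
{"fn": "jog_arm", "kwargs": {"rows": [{"gripper":0.004,"slide":[0,0,0.001],"spin":0},{"gripper":0.06,"slide":[0,0,0.001],"spin":0},{"gripper":0.06,"slide":[0,0,0.001],"spin":0},{"gripper":0.06,"slide":[0,0,0.001],"spin":0},{"gripper":0.06,"slide":[0,0,0.001],"spin":0},{"gripper":0.06,"slide":[0,0,-0.03],"spin":0},{"gripper":0.06,"slide":[0,0,-0.08],"spin":0},{"gripper":0.06,"slide":[0,0,-0.13],"spin":0}]}}

```text
time_s: 14.7
ee_pos: [0.5117, 0.2649, 0.4231]
eef_rot: [-3.14, 0.0, 1.651]
force: [0.5, 0.6, 0.5]
grip_width: 0.0596
grip_force: 0.0
```

```bash
python3 - <<'E'
from h import *
im,d,K,k1,W=grab('scene'); X=cloud(d,K,k1,W); tabs(X,.095,.13,80); save('s3',im)
mv(.6,-.03,.2,11)
E
```

```text
241 px 70 3 ctr [  755.9 -1247.8] size [ 57.9 143.4] ang 62.5 z 0.1064
121 px 312 114 ctr [ 423.8 -250.2] size [13.8 52.7] ang 0.9 z 0.111
720 px 352 171 ctr [478.1 -22.2] size [ 17.  287.6] ang 8.3 z 0.1111
176 px 395 163 ctr [365.6  26.6] size [14.3 52.5] ang 64.8 z 0.1112
99 px 273 174 ctr [ 636.2 -130.4] size [54.2 10.4] ang 68.8 z 0.1161
169 px 308 197 ctr [609.9 -14.3] size [13.8 52. ] ang 14.6 z 0.1129
242 px 419 256 ctr [514.2 266.9] size [15.3 51.3] ang 5.0 z 0.1157
260 px 452 283 ctr [503.8 359.8] size [13.1 50.3] ang 4.1 z 0.1159
slide [-0.3013, 0.0639, 0.0521] spin -0.1119
```

View pics/s3.png

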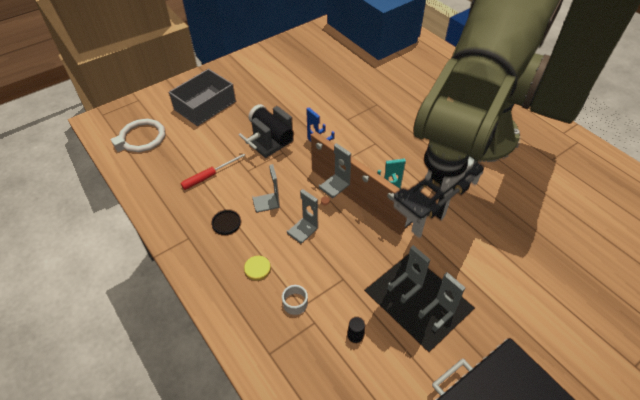

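Both forks now stand on the mat, at (410,275) and (443,300). Shelf_d remains on the board at (338,172). The standing shelves are at (305,218) and (270,190).

Request:
{"fn": "jog_arm", "kwargs": {"rows": [{"gripper":0.094,"slide":[-0.045,0.01,0],"spin":0},{"gripper":0.094,"slide":[-0.09,0.02,0],"spin":-0.05},{"gripper":0.094,"slide":[-0.14,0.03,0],"spin":-0.11},{"gripper":0.094,"slide":[-0.185,0.04,0],"spin":-0.11},{"gripper":0.094,"slide":[-0.23,0.05,0],"spin":-0.11},{"gripper":0.094,"slide":[-0.275,0.06,0],"spin":-0.11},{"gripper":0.094,"slide":[-0.29,0.07,0],"spin":-0.11},{"gripper":0.094,"slide":[-0.29,0.07,0],"spin":-0.11}]}}

```text
time_s: 15.55
ee_pos: [0.6055, -0.0207, 0.4211]
eef_rot: [-3.141, -0.0, 1.758]
force: [0.2, -0.3, -0.3]
grip_width: 0.0938
grip_force: 0.0
```

```bash
python3 - <<'E'
from h import *
o=telemetry.get_obs(); print(o['ee_pos'],o['eef_rot'],o['grip_width'])
im,d,K,k1,W=grab('wrist'); X=cloud(d,K,k1,W); tabs(X,.1,.122,200)
mv(.6085,-.017,.104,12)
E
```

```text
[ 0.60548184 -0.02066771  0.42114415] [-3.14104641e+00 -7.43861326e-06  1.75782251e+00] 0.09376383271944734
1077 px 165 54 ctr [458.3  71.7] size [ 2.  71.7] ang 8.8 z 0.1118
1483 px 51 96 ctr [364.8  22.7] size [10.9 52.7] ang 62.1 z 0.1181
824 px 175 157 ctr [474.1 -13.2] size [ 7.4 72.2] ang 9.1 z 0.1107
655 px 325 193 ctr [608.8 -17.7] size [ 9.7 50.6] ang 11.2 z 0.1189
578 px 182 242 ctr [483.9 -86.6] size [ 6.5 68.6] ang 1.5 z 0.1108
568 px 333 302 ctr [ 636.6 -131.6] size [45.7 10.9] ang 69.4 z 0.1173
slide [0.0015, 0.0039, 0.1372] spin -0.021
```

Request:
{"fn": "jog_arm", "kwargs": {"rows": [{"gripper":0.094,"slide":[0.0025,0.0035,0.04],"spin":-0.012},{"gripper":0.094,"slide":[0.0025,0.0035,0.09],"spin":-0.012},{"gripper":0.094,"slide":[0.0025,0.0035,0.132],"spin":-0.012},{"gripper":0.06,"slide":[0.0025,0.0035,0.132],"spin":-0.012},{"gripper":0.03,"slide":[0.0025,0.0035,0.132],"spin":-0.012},{"gripper":0.024,"slide":[0.0025,0.0035,0.132],"spin":-0.012},{"gripper":0.024,"slide":[0.0025,0.0035,0.132],"spin":-0.012},{"gripper":0.024,"slide":[0.0025,0.0035,0.132],"spin":-0.012}]}}

```text
time_s: 16.4
ee_pos: [0.6079, -0.0153, 0.2915]
eef_rot: [3.139, 0.001, 1.773]
force: [0.7, 0.3, -0.4]
grip_width: 0.0574
grip_force: 0.0
```

Request:
{"fn": "jog_arm", "kwargs": {"rows": [{"gripper":0.024,"slide":[0,0,0],"spin":0},{"gripper":0.024,"slide":[0,0,0],"spin":0},{"gripper":0.024,"slide":[0,0,0],"spin":0},{"gripper":0.024,"slide":[0,0,0],"spin":0},{"gripper":0.024,"slide":[0,0,0],"spin":0}]}}

```text
time_s: 16.9
ee_pos: [0.6078, -0.0154, 0.2899]
eef_rot: [-3.141, -0.0, 1.773]
force: [-0.3, -0.0, 0.4]
grip_width: 0.0244
grip_force: 0.0
```

```bash
python3 - <<'E'
from h import *
o=telemetry.get_obs(); print(o['ee_pos'],o['eef_rot'],o['grip_width'])
im,d,K,k1,W=grab('wrist'); X=cloud(d,K,k1,W); tabs(X,.1,.125,200)
E
```

```text
[ 0.6077771  -0.01543704  0.28987418] [-3.14149121e+00 -3.47146899e-06  1.77273645e+00] 0.02441228768700804
11640 px 47 147 ctr [474.7  -0.9] size [ 14.6 167.4] ang 8.8 z 0.1119
2012 px 322 261 ctr [608.9 -17.6] size [10.  50.8] ang 11.9 z 0.1188
548 px 288 249 ctr [593.4 -15.7] size [ 9.6 21.1] ang 47.7 z 0.1141
554 px 354 249 ctr [621.6 -10.2] size [21.3  9.6] ang 66.8 z 0.1139
983 px 89 375 ctr [ 487.4 -120.9] size [ 2.7 47.5] ang 8.5 z 0.108
```

Request:
{"fn": "jog_arm", "kwargs": {"rows": [{"gripper":0.004,"slide":[0,0,0],"spin":0},{"gripper":0.004,"slide":[0,0,0],"spin":0},{"gripper":0.004,"slide":[0,0,0],"spin":0},{"gripper":0.004,"slide":[0,0,0],"spin":0},{"gripper":0.004,"slide":[0,0,-0.02],"spin":0},{"gripper":0.004,"slide":[0,0,-0.05],"spin":0},{"gripper":0.004,"slide":[0,0,-0.075],"spin":0},{"gripper":0.004,"slide":[0,0,-0.075],"spin":0}]}}

```text
time_s: 17.75
ee_pos: [0.608, -0.0154, 0.3683]
eef_rot: [3.136, 0.002, 1.773]
force: [0.4, 0.4, -2.0]
grip_width: 0.0096
grip_force: 40.0
```

```bash
python3 - <<'E'
from h import *
o=telemetry.get_obs(); print(o['ee_pos'],o['eef_rot'],o['grip_width'],o['force'])
im,d,K,k1,W=grab('wrist'); X=cloud(d,K,k1,W); tabs(X,.17,.2,200)
mv(.5905,.051,.185,8.65); mv(.472+.0396,.0331+.006,.1849,8.65)
E
```

```text
[ 0.60796144 -0.01539714  0.36826238] [3.13644191e+00 1.53543308e-03 1.77279867e+00] 0.00960377428258951 [ 0.43362106  0.42734516 -2.02680563]
2948 px 321 255 ctr [612.5 -15.8] size [32.2 50.3] ang 30.5 z 0.1969
1925 px 98 256 ctr [484.  -48.7] size [11.7 51.5] ang 7.8 z 0.1756
slide [0.0685, -0.0036, 0.0008] spin 0.051
slide [0.0727, -0.0833, 0.0007] spin 0.051
```

Request:
{"fn": "jog_arm", "kwargs": {"rows": [{"gripper":0.004,"slide":[0.035,0,0],"spin":0.025},{"gripper":0.004,"slide":[0.069,-0.004,0],"spin":0.051},{"gripper":0.004,"slide":[0.07,-0.02,0],"spin":0.051},{"gripper":0.004,"slide":[0.072,-0.06,0],"spin":0.051},{"gripper":0.004,"slide":[0.073,-0.08,0],"spin":0.051},{"gripper":0.004,"slide":[0.073,-0.083,0],"spin":0.051},{"gripper":0.004,"slide":[0.073,-0.083,0],"spin":0.051},{"gripper":0.004,"slide":[0.073,-0.083,0],"spin":0.051}]}}

```text
time_s: 18.6
ee_pos: [0.5125, 0.0395, 0.3644]
eef_rot: [-3.141, -0.0, 1.722]
force: [0.4, 0.3, -1.7]
grip_width: 0.0097
grip_force: 40.0
```

```bash
python3 - <<'E'
from h import *
o=telemetry.get_obs(); print(o['ee_pos'],o['eef_rot'],o['grip_width'],o['force'])
T=T_tool(); im,d,K,k1,W=grab('wrist'); X=cloud(d,K,k1,W); np.savez('w5.npz',im=im,X=X); save('w5',im)
m=(X[...,2]>.185)&(X[...,2]<.2)
P=(X-T[:3,3])@T[:3,:3]
q=P[240:330,290:350].reshape(-1,3); q=q[(q[:,2]<.178)&(q[:,2]>.165)]; print('tab in tool',np.percentile(q,[1,99],axis=0), len(q))
mv(.472,.0331,.1849,8.65)
E
```

```text
[0.51247578 0.03950289 0.36435567] [-3.14108245e+00 -1.15183262e-04  1.72172275e+00] 0.009654412069679465 [ 0.37703044  0.31599172 -1.65921967]
tab in tool [[-0.02674762 -0.01466136  0.16561359]
 [ 0.0135593   0.0134444   0.17714604]] 1899
slide [-0.0002, -0.041, -0.0005] spin 0.0
```

View pics/w5.png

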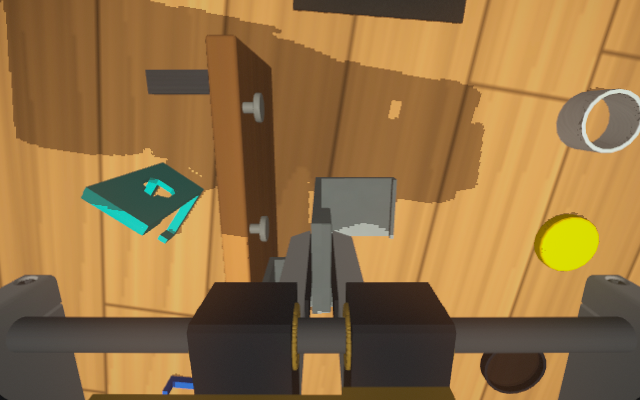

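The shelf is held with its tab at (320,250) and the shelf part at (357,205). Screw 2 is at (258,228) and screw 3 at (252,105). Next I'll go in towards screw 2.

Request:
{"fn": "jog_arm", "kwargs": {"rows": [{"gripper":0.004,"slide":[0,-0.01,-0.0005],"spin":0},{"gripper":0.004,"slide":[0,-0.02,-0.0005],"spin":0},{"gripper":0.004,"slide":[0,-0.028,-0.0005],"spin":0},{"gripper":0.004,"slide":[0,-0.034,-0.0005],"spin":0},{"gripper":0.004,"slide":[0,-0.039,-0.0005],"spin":0},{"gripper":0.004,"slide":[0,-0.041,-0.0005],"spin":0},{"gripper":0.004,"slide":[0,-0.041,-0.0005],"spin":0},{"gripper":0.004,"slide":[0,-0.041,-0.0005],"spin":0}]}}

```text
time_s: 19.45
ee_pos: [0.4714, 0.0333, 0.3655]
eef_rot: [3.141, 0.0, 1.722]
force: [-0.1, -0.5, -1.9]
grip_width: 0.0097
grip_force: 40.0
```

No contact. Lowering 18 mm.

Request:
{"fn": "jog_arm", "kwargs": {"rows": [{"gripper":0.004,"slide":[0,0.0005,0.005],"spin":0},{"gripper":0.004,"slide":[0,0.0005,0.01],"spin":0},{"gripper":0.004,"slide":[0,0.0005,0.014],"spin":0},{"gripper":0.004,"slide":[0,0.0005,0.0165],"spin":0},{"gripper":0.004,"slide":[0,0.0005,0.0175],"spin":0},{"gripper":0.004,"slide":[0,0.0005,0.018],"spin":0},{"gripper":0.004,"slide":[0,0.0005,0.018],"spin":0}]}}

```text
time_s: 20.15
ee_pos: [0.4717, 0.0334, 0.3474]
eef_rot: [-3.141, 0.0, 1.722]
force: [-1.1, -0.6, -1.7]
grip_width: 0.0096
grip_force: 40.0
```

Request:
{"fn": "jog_arm", "kwargs": {"rows": [{"gripper":0.004,"slide":[0,0,0.0006],"spin":0},{"gripper":0.004,"slide":[0,0,0.0006],"spin":0},{"gripper":0.03,"slide":[0,0,0.0006],"spin":0},{"gripper":0.06,"slide":[0,0,0],"spin":0},{"gripper":0.06,"slide":[0,0,0],"spin":0},{"gripper":0.06,"slide":[0,0,-0.03],"spin":0},{"gripper":0.06,"slide":[0,0,-0.08],"spin":0},{"gripper":0.06,"slide":[0,0,-0.1],"spin":0}]}}

```text
time_s: 20.95
ee_pos: [0.4717, 0.0334, 0.4516]
eef_rot: [3.136, 0.001, 1.722]
force: [-0.1, -0.9, -0.1]
grip_width: 0.0541
grip_force: 0.0
```

```bash
python3 - <<'E'
from h import *
o=telemetry.get_obs(); print(o['ee_pos'],o['eef_rot'],o['grip_width'],o['force'])
im,d,K,k1,W=grab('wrist'); X=cloud(d,K,k1,W); tabs(X,.165,.2,200)
im,d,K,k1,W=grab('scene'); X=cloud(d,K,k1,W); tabs(X,.095,.13,80)
mv(.63,-.125,.25,-21.3)
E
```

```text
[0.47169429 0.03338448 0.45157002] [3.13644397e+00 7.62570891e-04 1.72180771e+00] 0.05410335801829288 [-0.10602473 -0.88945613 -0.06432105]
784 px 320 207 ctr [473.6  31.1] size [10.  50.6] ang 8.5 z 0.1756
615 px 319 291 ctr [483.9 -45.8] size [ 9.8 45.8] ang 8.5 z 0.1757
224 px 70 3 ctr [  756.8 -1250.3] size [ 53.4 134.7] ang 64.7 z 0.1073
118 px 312 114 ctr [ 422.7 -251. ] size [15.6 53.7] ang 4.7 z 0.113
901 px 360 177 ctr [474.8  -5.6] size [ 29.5 321. ] ang 11.4 z 0.1112
173 px 395 163 ctr [365.7  26.6] size [14.8 51.2] ang 63.4 z 0.1123
94 px 273 173 ctr [ 636.6 -130.3] size [53.1 10.4] ang 68.6 z 0.1163
243 px 419 256 ctr [513.2 267.2] size [13.8 51.1] ang 4.4 z 0.1156
258 px 452 283 ctr [503.9 359.2] size [14.1 50.3] ang 6.3 z 0.1164
slide [-0.1804, 0.1325, 0.0213] spin 0.5228
```

Request:
{"fn": "jog_arm", "kwargs": {"rows": [{"gripper":0.094,"slide":[-0.03,0.02,0.01],"spin":0.13},{"gripper":0.094,"slide":[-0.06,0.045,0.02],"spin":0.26},{"gripper":0.094,"slide":[-0.09,0.07,0.02],"spin":0.39},{"gripper":0.094,"slide":[-0.12,0.09,0.02],"spin":0.523},{"gripper":0.094,"slide":[-0.15,0.11,0.02],"spin":0.523},{"gripper":0.094,"slide":[-0.18,0.132,0.02],"spin":0.523},{"gripper":0.094,"slide":[-0.18,0.132,0.02],"spin":0.523},{"gripper":0.094,"slide":[-0.18,0.132,0.02],"spin":0.523}]}}

```text
time_s: 21.85
ee_pos: [0.6295, -0.1251, 0.4254]
eef_rot: [-3.139, 0.0, 1.198]
force: [-0.3, -0.2, 0.1]
grip_width: 0.0941
grip_force: 0.0
```

```bash
python3 - <<'E'
from h import *
o=telemetry.get_obs(); print(o['ee_pos'],o['eef_rot'],o['grip_width'])
im,d,K,k1,W=grab('wrist'); X=cloud(d,K,k1,W); tabs(X,.1,.122,200)
mv(.6345,-.133,.109,-21.3)
E
```

```text
[ 0.6295105  -0.12506909  0.42544784] [-3.13904132e+00  2.10332828e-04  1.19800494e+00] 0.09406072525430757
3577 px 96 122 ctr [475.   -8.2] size [ 12.4 265.1] ang 8.7 z 0.1098
335 px 11 152 ctr [377.2  16. ] size [ 9.9 24.9] ang 64.2 z 0.1122
660 px 331 201 ctr [ 635.8 -134.3] size [50.1 10. ] ang 68.8 z 0.1188
640 px 191 376 ctr [ 423.2 -260.9] size [11.6 39.1] ang 1.7 z 0.1158
slide [-0.006, 0.0083, 0.1372] spin -0.0002
```

Request:
{"fn": "jog_arm", "kwargs": {"rows": [{"gripper":0.094,"slide":[-0.006,0.009,0.04],"spin":0},{"gripper":0.094,"slide":[-0.006,0.009,0.09],"spin":0},{"gripper":0.094,"slide":[-0.006,0.009,0.133],"spin":0},{"gripper":0.06,"slide":[-0.006,0.009,0.135],"spin":0},{"gripper":0.024,"slide":[-0.006,0.009,0.135],"spin":0},{"gripper":0.024,"slide":[-0.006,0.009,0.135],"spin":0},{"gripper":0.024,"slide":[-0.006,0.009,0.135],"spin":0},{"gripper":0.024,"slide":[-0.006,0.009,0.135],"spin":0}]}}

```text
time_s: 22.7
ee_pos: [0.6357, -0.1335, 0.2942]
eef_rot: [3.139, -0.0, 1.199]
force: [0.1, 0.7, 0.6]
grip_width: 0.0571
grip_force: 0.0
```

Request:
{"fn": "jog_arm", "kwargs": {"rows": [{"gripper":0.024,"slide":[0,0,0],"spin":0},{"gripper":0.024,"slide":[0,0,0],"spin":0},{"gripper":0.024,"slide":[0,0,0],"spin":0},{"gripper":0.024,"slide":[0,0,0],"spin":0},{"gripper":0.024,"slide":[0,0,0],"spin":0}]}}

```text
time_s: 23.2
ee_pos: [0.6355, -0.1336, 0.2924]
eef_rot: [-3.141, 0.0, 1.199]
force: [-0.0, -0.0, -0.3]
grip_width: 0.0241
grip_force: 0.0
```

```bash
python3 - <<'E'
from h import *
o=telemetry.get_obs(); print(o['ee_pos'],o['eef_rot'],o['grip_width'])
T=T_tool();im,d,K,k1,W=grab('wrist'); X=cloud(d,K,k1,W); tabs(X,.1,.125,200)
print(T[:3,:3].T@(np.array([.6358,-.1343,.12])-T[:3,3]))
E
```

```text
[ 0.63554935 -0.13360809  0.29237775] [-3.14146587e+00  2.83791391e-05  1.19875139e+00] 0.02413709121097033
1963 px 320 257 ctr [ 635.5 -134.6] size [51.3 10.1] ang 68.6 z 0.1189
1926 px 16 253 ctr [482.7 -71.1] size [10.5 40. ] ang 5.3 z 0.1086
536 px 289 247 ctr [ 623.8 -126.4] size [ 9.5 21.4] ang 13.3 z 0.1137
528 px 353 247 ctr [ 650.7 -136.8] size [21.4  9.7] ang 33.1 z 0.1141
357 px 69 305 ctr [ 485.8 -111.6] size [ 3.5 22. ] ang 10.9 z 0.1033
1667 px 104 371 ctr [ 492.1 -153.1] size [ 4.  29.7] ang 9.2 z 0.1151
[-0.00054856  0.00050689  0.1723777 ]
```

Request:
{"fn": "jog_arm", "kwargs": {"rows": [{"gripper":0.004,"slide":[0,0,0],"spin":0},{"gripper":0.004,"slide":[0,0,0],"spin":0},{"gripper":0.004,"slide":[0,0,0],"spin":0},{"gripper":0.004,"slide":[0,0,0],"spin":0},{"gripper":0.004,"slide":[0,0,-0.02],"spin":0},{"gripper":0.004,"slide":[0,0,-0.05],"spin":0},{"gripper":0.004,"slide":[0,0,-0.075],"spin":0},{"gripper":0.004,"slide":[0,0,-0.075],"spin":0}]}}

```text
time_s: 24.05
ee_pos: [0.6357, -0.1336, 0.3711]
eef_rot: [3.136, -0.001, 1.199]
force: [-0.0, 0.0, -2.3]
grip_width: 0.01
grip_force: 40.0
```

```bash
python3 - <<'E'
from h import *
o=telemetry.get_obs(); print(o['ee_pos'],o['eef_rot'],o['grip_width'],o['force'])
mv(.62,-.1203,.1874,8.65); mv(.5359,-.1203,.1874,8.65)
E
```

```text
[ 0.6356984  -0.13363481  0.37105357] [ 3.13588307e+00 -6.19981389e-04  1.19879350e+00] 0.009956810333348888 [-0.00869587  0.02152578 -2.34451464]
slide [0.0067, -0.0195, 0.0035] spin -0.523
slide [-0.0239, -0.0978, 0.0031] spin -0.523
```

Request:
{"fn": "jog_arm", "kwargs": {"rows": [{"gripper":0.004,"slide":[0.003,-0.01,0.002],"spin":-0.13},{"gripper":0.004,"slide":[0.006,-0.02,0.002],"spin":-0.26},{"gripper":0.004,"slide":[0,-0.035,0.002],"spin":-0.39},{"gripper":0.004,"slide":[-0.008,-0.055,0.002],"spin":-0.523},{"gripper":0.004,"slide":[-0.016,-0.08,0.002],"spin":-0.523},{"gripper":0.004,"slide":[-0.024,-0.098,0.002],"spin":-0.523},{"gripper":0.004,"slide":[-0.024,-0.098,0.002],"spin":-0.523},{"gripper":0.004,"slide":[-0.024,-0.098,0.002],"spin":-0.523}]}}

```text
time_s: 24.85
ee_pos: [0.5356, -0.1204, 0.3649]
eef_rot: [-3.141, -0.0, 1.721]
force: [0.5, -0.1, -1.2]
grip_width: 0.0097
grip_force: 40.0
```

```bash
python3 - <<'E'
from h import *
o=telemetry.get_obs(); print(o['ee_pos'],o['eef_rot'],o['grip_width'],o['force'])
mv(.4963,-.1263,.1874,8.65)
E
```

```text
[ 0.53560634 -0.12038609  0.36486094] [-3.14122692e+00 -2.06210603e-04  1.72149637e+00] 0.009701671100573982 [ 0.4710284  -0.12146814 -1.17969056]
slide [0.0001, -0.0397, -0.0025] spin -0.0003
```

Request:
{"fn": "jog_arm", "kwargs": {"rows": [{"gripper":0.004,"slide":[0,-0.008,-0.0025],"spin":0},{"gripper":0.004,"slide":[0,-0.016,-0.0025],"spin":0},{"gripper":0.004,"slide":[0,-0.024,-0.0025],"spin":0},{"gripper":0.004,"slide":[0,-0.03,-0.0025],"spin":0},{"gripper":0.004,"slide":[0,-0.036,-0.0025],"spin":0},{"gripper":0.004,"slide":[0,-0.0395,-0.0025],"spin":0},{"gripper":0.004,"slide":[0,-0.0395,-0.0025],"spin":0},{"gripper":0.004,"slide":[0,-0.0395,-0.0025],"spin":0}]}}

```text
time_s: 25.65
ee_pos: [0.4965, -0.1263, 0.368]
eef_rot: [3.141, 0.0, 1.722]
force: [0.5, 0.4, -2.2]
grip_width: 0.0092
grip_force: 40.0
```

Request:
{"fn": "jog_arm", "kwargs": {"rows": [{"gripper":0.004,"slide":[0,0,0.005],"spin":0},{"gripper":0.004,"slide":[0,0,0.01],"spin":0},{"gripper":0.004,"slide":[0,0,0.014],"spin":0},{"gripper":0.004,"slide":[0,0,0.0165],"spin":0},{"gripper":0.004,"slide":[0,0,0.0175],"spin":0},{"gripper":0.004,"slide":[0,0,0.0183],"spin":0},{"gripper":0.004,"slide":[0,0,0.0183],"spin":0}]}}

```text
time_s: 26.35
ee_pos: [0.4962, -0.1263, 0.3491]
eef_rot: [-3.14, -0.0, 1.722]
force: [-5.9, -1.1, -1.2]
grip_width: 0.0098
grip_force: 40.0
```

Request:
{"fn": "jog_arm", "kwargs": {"rows": [{"gripper":0.03,"slide":[0,0,0],"spin":0},{"gripper":0.06,"slide":[0,0,0],"spin":0},{"gripper":0.06,"slide":[0,0,0],"spin":0},{"gripper":0.06,"slide":[0,0,0],"spin":0},{"gripper":0.06,"slide":[0,0,-0.03],"spin":0},{"gripper":0.06,"slide":[0,0,-0.08],"spin":0},{"gripper":0.06,"slide":[0,0,-0.12],"spin":0},{"gripper":0.06,"slide":[0,0,-0.12],"spin":0}]}}

```text
time_s: 27.15
ee_pos: [0.4963, -0.1261, 0.4751]
eef_rot: [3.134, 0.004, 1.722]
force: [0.3, -0.4, 0.0]
grip_width: 0.0599
grip_force: 0.0
```

```bash
python3 - <<'E'
from h import *
im,d,K,k1,W=grab('wrist'); X=cloud(d,K,k1,W); tabs(X,.165,.2,200)
im,d,K,k1,W=grab('scene'); X=cloud(d,K,k1,W); tabs(X,.15,.19,80);tabs(X,.095,.13,80); save('s6',im)
E
```

```text
474 px 318 17 ctr [475.7  15.3] size [ 9.4 24.5] ang 8.5 z 0.1746
785 px 317 103 ctr [484.4 -47.9] size [ 9.8 49.5] ang 8.3 z 0.1757
639 px 319 197 ctr [ 497.5 -126.9] size [ 9.7 50.2] ang 8.5 z 0.1757
171 px 318 136 ctr [ 498.  -123.7] size [14.4 52.9] ang 9.4 z 0.1677
178 px 342 152 ctr [485.8 -44.8] size [13.4 53.2] ang 10.2 z 0.1682
194 px 365 168 ctr [475.3  32. ] size [13.7 54.2] ang 8.7 z 0.1683
227 px 69 3 ctr [  764.1 -1252.3] size [ 63.9 137.8] ang 57.4 z 0.1068
111 px 313 115 ctr [ 423.6 -252.4] size [15.4 54.4] ang 0.4 z 0.11
893 px 360 177 ctr [475.4  -5.5] size [ 29.8 322.1] ang 11.1 z 0.1104
175 px 395 163 ctr [365.   25.8] size [15.4 51.4] ang 62.2 z 0.1125
238 px 419 255 ctr [513.5 267.2] size [13.1 50.4] ang 5.8 z 0.1161
260 px 453 283 ctr [503.9 359.4] size [12.8 50.1] ang 4.1 z 0.1166
```

View pics/s6.png

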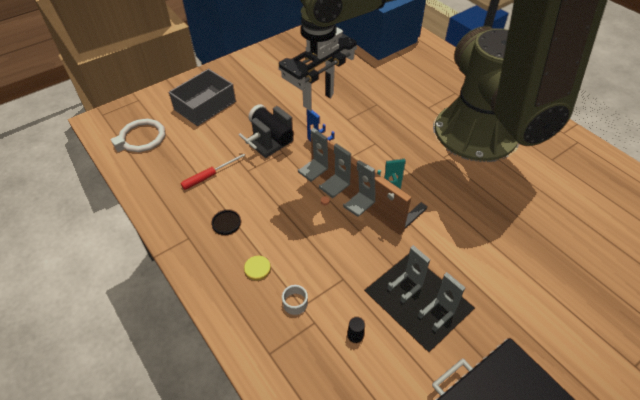

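Three shelves hang home at (315,160), (338,172) and (362,190), with screw 3 left free. Both forks stand on the mat at (410,275) and (443,300), and the bystanders haven't moved.

```bash
python3 -c "
from h import *
print(workorder.hand_in())"
```

```text
the job is handed in; nothing more can be done
None
```

I've handed the job in: my last camera check showed both fork brackets standing on the mat and both bench shelves hanging home beside the one that already hung; the hand-in returned no verdict.

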